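Close the grower's drawer and set its paddle lever to the far stop

ROBOT

A 6-joint arm with a two-finger parallel gripper is mounted at the origin on the work surface. World frame = base frame: x ahead of the robot, y to its left, z up, the work surface at z = 0. Lengths are in m, angles in rad, forces in N, time in s.
With the tool pointing down it reaches from about 0.35 to 0.975 m from the base axis. Payload 4.9 kg.
Tool frame: the origin (TCP) lies at the very end of the fingers, on their centre line; the grasp point (between the pads) lies 19 mm behind it (manip.hold_point_z is the distance from the TCP to the grasp point, in m); z points along the fingers, y is the direction in which the jaws open and shut (so a half turn about z gives the same grasp; the last joint's range is limited). The gripper opens to 85 mm and grips with 20 to 120 N. Pads are 22 mm wide; open, the fingers measure 114 mm over their backs; the gripper's body (76 mm by 85 mm) begins 54 mm behind the grasp point. The pads swing forward as they close: fully open they stand 13 mm farther back than shut.
Start: joints at [1.121, 0.053, 1.613, -0, 1.476, -0.119], TCP at [0.203, 0.591, 0.231] pointing down, gripper open.
Joint ranges: [-3.01, 3.01], [-1.01, 2.22], [0.06, 2.58], [-1.02, 4.17], [0.09, 2.62], [-3.14, 3.14]. Speed limits (rad/s): [2.57, 2.57, 3.14, 3.14, 3.14, 3.14].

INTERFACE

Orientations are given as a unit quaternion [w, x, y, z].
In Python, from plant import monitor, grab_frame, camera_params, ticket, manip gives the robot as it stands.
- The arm moves only by the tool play_rows, never from a script. Its argument "commands" is a list of rows, each an object of numbers: "dx", "dy", "dz": the shift along the tool's x, y, z in cm; "rx", "ry", "rz": the turn, a rotation vector about the tool's x, y, z in rad; "claw": the closure, from 0 (fully open) to 1 (shut). In form: [{"dx": .., "dy": .., "dz": .., "rx": .., "ry": .., "rz": .., "claw": ..}, ...]. A call has 1 to 5 rows; each row is the pose to reach, as a shift and turn from the pose measured when the call began, along the tool's axes at that moment; what a row does not reach only later rows make up. A row lasts 1/10 s, in which the tool goes at most 50 mm and 8.59 degrees, less where a joint would pass 70% of its speed; a pose out of reach is approached as far as the arm can. A call with a gripper value outside its range is refused whole. The fingers move at their own pace and stop on an object; the grip force is fixed at half the most. Time passes only in rows, so rows that repeat a pose let the fingers close. It gives the time, the measured TCP pose, the force and the opening at its end, in the units of the state.
- monitor.state(): the state, without advancing time (a new reading comes with each control period).
- grab_frame(name): name is "scene" or "top"; returns the picture (480x640x3 uint8, blue, green, red); there is no depth.
- camera_params(name): a dict with "fx", "fy", "cx", "cy" (pixels), "k1" (the pictures are not rectified: a ray, as slopes to the right and down, at radius r is drawn at 1 + k1 r^2 times it, then the intrinsics apply), "rvec" (rotation vector, rad) and "tvec" (3), from world to camera coordinates, as OpenCV has them. Camera axes: x right, y down, z forward; pixel columns grow to the right and rows downward; lengths in m; the calibration is good to about 2 mm. A picture is of the moment at which its call begins. camera_params takes no time and is no camera call.
- ticket.job_done(): hands the job in, once; it reports no verdict.
The state is a dict: "time": time; "joint_pos": joint angles; "joint_vel": joint speeds; "joint_efforts": joint torques, N m; "tool_pos": TCP position; "tool_rot": TCP orientation; "contact_force": force on the tool from outside, world axes, zero at the start; "ft_torque": the same for the moment, N m; "gripper_width": opening from 0.0 (shut) to 1.0 (fully open).
Only numpy, scipy, OpenCV 4.12 (cv2) and the standard library are available. Lean on these libraries where they do the work, as an engineer would, in place of code of your own. Each camera call takes 0.05 s, during which the arm holds its last target.

TASK

The drawer in the front of the seedling grower has been left part open: push it fully home. Then push the grower's paddle-shaped lever away from the drawer side, past its middle click, all the way to its far stop. Use only the outside of the fingers: do not grip the lever, leave the ball-topped lever where it is, and do not shift the bottle, the pot or the collar.

Things in the scene. Friction and masses are not known exactly. Their poses are not given: they have to be found in the camera images.
- grower: Seedling grower, fixed to the table: low white housing 190 mm deep (its x), 420 long (y), 85 high. Origin on the table under the middle of the working part: front face with the drawer at x = -95 mm, back at +95, ends at y = -125 and +295. +x points away from the drawer side. Two lever gates on its flat top, 56 mm either side of the drawer's centre line; which lever is on which side varies.
- tower_mid (a point): Middle of the fixed tray, mast and lamp head on the grower's left end: 190 x 90 mm (grower x, y), from the housing's top up to 250 mm above the table.
- drawer (a joint): How far the drawer is out, m: 0 is fully home, at most 0.060. It starts 20 to 45 mm open, slides along the grower's x, drags with about 3 N and stays where it is left. There is no latch.
- drawer_front (a point): Centre of the drawer's flat front face, which is 150 mm wide, 56 mm high (16 to 72 mm above the table) and looks along the grower's -x. Fully home it stands 5 mm proud of the housing's front (grower x = -100 mm). The drawer has a closed top.
- paddle_lever (a joint): Travel of the paddle lever, m, along the grower's +x: starts at the near stop 0; middle click (first detent) at 0.030; far stop (second stop) at 0.060. Leaving the near stop or the middle click takes about 7 to 14 N. Past about 0.048 it snaps on to the far stop by itself, short of that it falls back to the middle click.
- paddle_mid (a point): Centre of the paddle: plain upright black blade 8 mm thick (along the slide), 36 mm wide, 42 mm high. This point is 116 mm above the table, the blade's top 137 mm, its gate's plate (125 x 56 mm) 93 mm. Axes as the grower's.
- ball_lever (a joint): Travel of the ball-topped lever, m, 0 to 0.060 along the grower's +x. Starts anywhere and must be left there; it moves at about 2 N.
- ball_knob (a point): Centre of the other lever's ball: a black ball 28 mm across on an 8 mm steel stem, on the other gate (112 mm from the paddle's gate, same plate), centre 125 mm above the table.
- feed_bottle_mid (a point): Bystander: centre of a loose white bottle with a cap, 54 mm across, 120 mm high, standing to the right of the grower.
- pot_mid (a point): Bystander: centre of a loose terracotta-coloured pot, 64 mm across, 60 mm high, standing to the right of the grower, nearer the robot.
- collar_mid (a point): Bystander: centre of a loose grey ring, 48 mm across, 16 mm high, lying on the table in front of the grower's left part.

How it is judged:
On the way, in this order (a step that is already met when the one before it is completed fails the run):
1. the drawer is fully home while the paddle lever is still at its near stop (value of joint drawer below 0.004 m and value of joint paddle_lever below 0.012 m), for 0.2 s.
2. the paddle lever has reached its far stop (value of joint paddle_lever above 0.056 m), for 0.2 s.
At the end, for the whole second after the job is handed in: The drawer is home to within 4 mm, the paddle lever rests at its far stop to within 4 mm, the ball-topped lever is within 6 mm and the bottle, pot and collar are within 20 mm of where they started (value of joint drawer below 0.004 m and value of joint paddle_lever above 0.056 m and velocity of joint paddle_lever below 0.01 m/s and distance of ball_knob from where it was at the start of the episode below 0.006 m and distance of each of feed_bottle_mid, pot_mid, collar_mid from where it was at the start of the episode below 0.02 m); the robot touches nothing.
It fails at once if the ball-topped lever is moved more than 6 mm (distance of ball_knob from where it was at the start of the episode above 0.006 m).
It fails at once if the bottle, the pot or the collar is moved more than 20 mm or lifted (distance of any of feed_bottle_mid, pot_mid, collar_mid from where it was at the start of the episode above 0.02 m).
It fails at once if the paddle is gripped: the fingers touch it with the paddle between the pads (contact force between the fingers and paddle_lever above 0.3 N and x of the grasp point in the frame of paddle_mid between -0.007 and 0.007 m and y of the grasp point in the frame of paddle_mid between -0.025 and 0.025 m and z of the grasp point in the frame of paddle_mid below 0.03 m).
It also fails if it takes over 45 s, if anything falls off the work surface, if the arm or the gripper's body presses on something with over 40 N, if the wrist force passes 120 N, or if a joint passes its speed limit or range.

## Working session

There is one attempt and no reset: what is moved stays moved. The work goes in short steps, Python scripts to look and compute and a tool call to move; the robot and the scene stay as the last step left them, time stands still between calls to the robot, and variables do not carry over. Pictures are saved under pics/ and viewed, and the job is handed in when it is done.

Besides the shell and the picture viewer there is one more tool, called after "Call:" by a JSON object that holds its "fn" and its "kwargs". play_rows: Moves the arm, as the interface text tells. Its arguments: {"type":"object","properties":{"commands":{"type":"array"}},"required":["commands"]}

```bash
mkdir -p pics; ls; python3 - <<'E'
from plant import monitor, grab_frame, camera_params, ticket, manip
import cv2
s=monitor.state();print(s)
for n in("scene","top"):
    cv2.imwrite(f"pics/{n}0.png",grab_frame(n));print(n,camera_params(n))
print(manip.hold_point_z)
E
```

```text
pics
{'time': 0.0, 'joint_pos': array([ 1.12100724e+00,  5.34116479e-02,  1.61430963e+00,  2.12517820e-07,
        1.47600641e+00, -1.18979838e-01]), 'joint_vel': array([ 0.00131098,  0.00131483,  0.00033362,  0.00159303,  0.00115387,
       -0.00051973]), 'joint_efforts': array([ 2.21002258e-03, -3.93668354e+01, -3.70181465e+01, -3.21413415e-05,
        6.87009029e-03,  2.86960915e-05]), 'tool_pos': array([0.20271622, 0.59054344, 0.23001973]), 'tool_rot': array([-2.99611277e-04,  1.64651361e-01,  9.86351251e-01, -1.02461016e-03]), 'contact_force': array([ 0.04868133, -0.86651007,  0.14007875]), 'ft_torque': array([-0.02722278, -0.01227402, -0.00886151]), 'gripper_width': 0.9993783360056274}
scene {'fx': 593.5466168603978, 'fy': 593.5466168603978, 'cx': 309.7025136974371, 'cy': 242.23795468876676, 'k1': 3.3557816893899615e-05, 'rvec': array([ 2.36304903,  0.73766145, -0.25863597]), 'tvec': array([-0.46376712, -0.15902833,  1.33242631])}
top {'fx': 467.04868582482646, 'fy': 467.04868582482646, 'cx': 321.30656585975566, 'cy': 241.21590570863205, 'k1': -0.12169456445653645, 'rvec': array([ 2.17724372, -2.19517697,  0.10921873]), 'tvec': array([0.0039876 , 0.58624718, 0.80011381])}
0.0187
```

View pics/scene0.png

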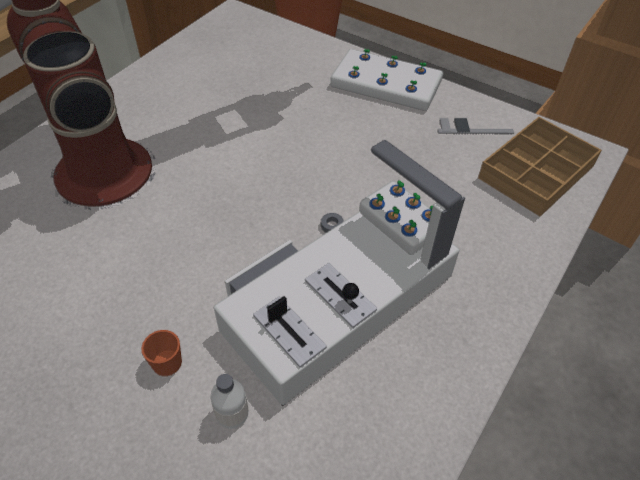

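View pics/top0.png

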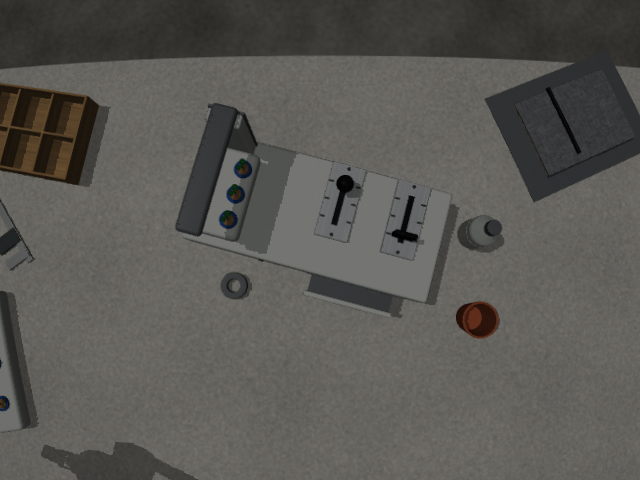

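The scene view shows the paddle at about (277,308) on the right-hand gate, the ball at (350,291), and the drawer open at (262,268). In the top view the paddle is at (404,236), the ball at (345,184), the drawer front at (350,301), the collar at (235,286), the pot at (478,320) and the bottle at (482,232). I'll enlarge crops for exact corners.

```bash
python3 - <<'E'
import cv2
im=cv2.imread("pics/top0.png")
c=im[140:330,270:510];cv2.imwrite("pics/topc.png",cv2.convertScaleAbs(cv2.resize(c,None,fx=3.3,fy=3.15,interpolation=cv2.INTER_CUBIC),alpha=1.6))
c=im[90:280,170:410]
im=cv2.imread("pics/scene0.png")
c=im[230:400,200:400];cv2.imwrite("pics/scec.png",cv2.convertScaleAbs(cv2.resize(c,None,fx=4,fy=3.5,interpolation=cv2.INTER_CUBIC),alpha=1.3))
E
```

```text
(no output)
```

View pics/topc.png

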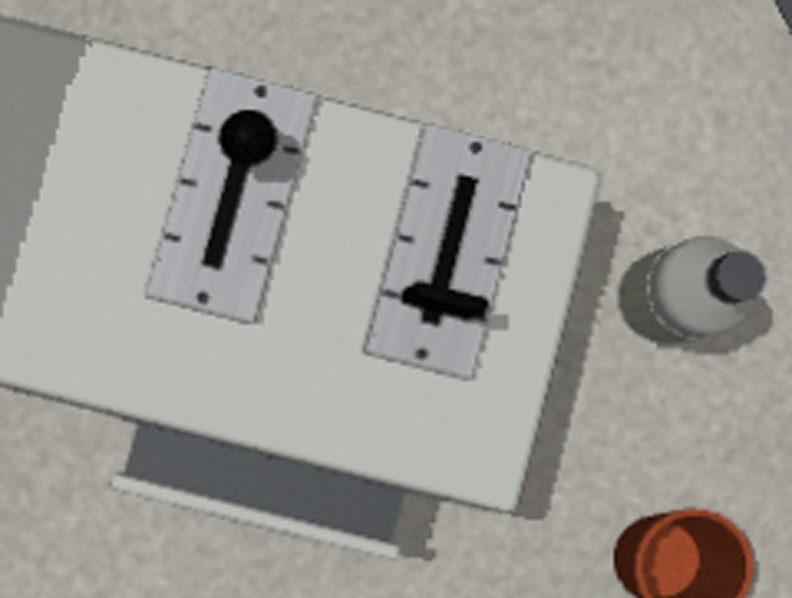

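View pics/scec.png

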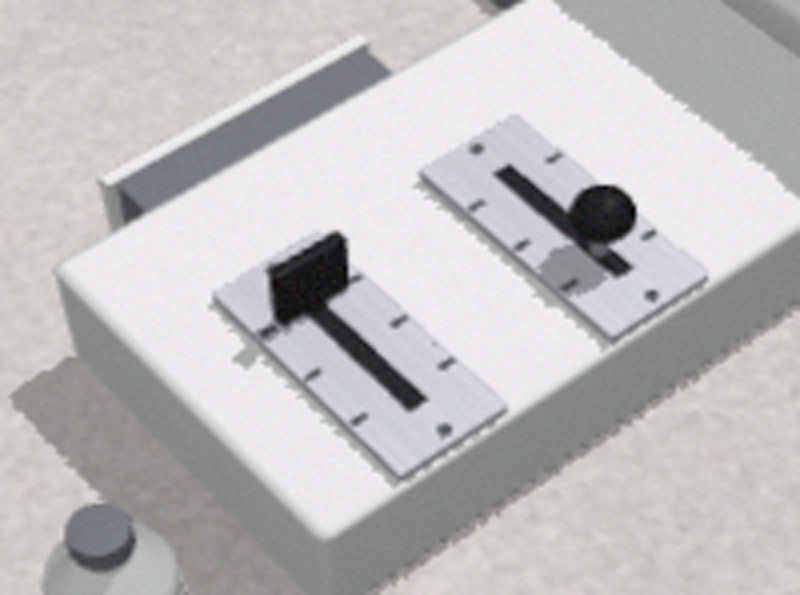

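```bash
cat > h.py <<'E'
import numpy as np,cv2
from plant import camera_params
def proj(n,P):
    c=camera_params(n);R=cv2.Rodrigues(c["rvec"])[0]
    p=np.atleast_2d(P)@R.T+c["tvec"];s=p[:,:2]/p[:,2:];r2=(s**2).sum(1,keepdims=True)
    s=s*(1+c["k1"]*r2);return s*[c["fx"],c["fy"]]+[c["cx"],c["cy"]]
def back(n,uv,z):
    c=camera_params(n);R=cv2.Rodrigues(c["rvec"])[0]
    K=np.array([[c["fx"],0,c["cx"]],[0,c["fy"],c["cy"]],[0,0,1]])
    s=cv2.undistortPoints(np.array(uv,float).reshape(-1,1,2),K,np.array([c["k1"],0,0,0.])).reshape(-1,2)
    d=np.c_[s,np.ones(len(s))]@R;o=-R.T@c["tvec"]
    z=np.broadcast_to(z,len(s));return o+d*((z-o[2])/d[:,2])[:,None]
E
python3 - <<'E'
from h import *
from scipy.optimize import least_squares
T=lambda a:np.array(a,float)/[3.3,3.15]+[270,140]-0.35
S=lambda a:np.array(a,float)/[4,3.5]+[200,230]-0.35
g=lambda q,p:(lambda c,s:np.c_[q[0]+c*p[:,0]-s*p[:,1],q[1]+s*p[:,0]+c*p[:,1],p[:,2]])(np.cos(q[2]),np.sin(q[2]))
def plate(y,px):return [[px+.0625,y+.028,.093],[px+.0625,y-.028,.093],[px-.0625,y-.028,.093],[px-.0625,y+.028,.093]]
top=T([(210,68),(321,96),(260,323),(146,297),(422,124),(533,152),(474,379),(363,351),(600,170),(516,512)])
sce=S([(708,273),(613,342),(420,177),(514,116),(506,410),(402,478),(215,298),(318,235),(325,540),(58,270)])
def mod(q):
    P=np.array(plate(.056,q[3])+plate(-.056,q[3])+[[.095,-.125,.085],[-.095,-.125,.085]]);return g(q,P)
# scene order: ball plate: back-left(708,273), back-right(613,342), front-right(420,177), front-left(514,116)
def res(q,w=(1,1)):
    P=mod(q);return np.r_[w[0]*(proj("top",P)-top).ravel(),w[1]*(proj("scene",P)-sce).ravel()]
for w in((1,1),(1,0),(0,1)):
    r=least_squares(res,[.6,-.1,-.2,0],args=(w,),loss='soft_l1');print(w,r.x,r.cost)
    if w==(1,1):
        q=r.x;print(np.round(res(q).reshape(-1,2),1).tolist())
c,s=np.cos(q[2]),np.sin(q[2]);R=np.array([[c,-s],[s,c]])
loc=lambda P:np.c_[(P[:,:2]-q[:2])@R,P[:,2]]
print("drawer front edge top",loc(back("top",T([(113,484),(396,555)]),.072)))
print("drawer front scene",loc(back("scene",S([(102,182),(362,38)]),.072)))
print("paddle top blade ",loc(back("top",T([(403,290),(490,305)]),.137)),loc(back("scene",S([(342,235),(272,268)]),.137)))
print("ball",loc(back("top",T([(248,138)]),.125)),loc(back("scene",S([(603,213)]),.125)))
for n,uv,z in(("bottle",[(737,277)],.12),("pot",[(693,565)],.06)):
    p=back("top",T(uv),z);print(n,p,loc(p))
p=back("top",[(235,286)],.016);print("collar",p,loc(p))
print("paddle world", g(q,np.array([[q[3]-.03,-.056,.116]])))
E
```

```text
(1, 1) [ 0.6033631  -0.07651996 -0.26887797  0.02928046] 14.013845725841701
[[-0.4, -0.8], [-1.3, -1.0], [-1.8, -0.1], [-0.7, -0.7], [0.9, -1.1], [-0.3, -1.1], [-0.2, -0.1], [0.3, -0.1], [2.0, -1.3], [0.9, 0.7], [0.4, 0.5], [-0.4, -0.7], [-0.9, -1.3], [-0.1, -0.3], [0.5, -0.7], [-0.6, 0.2], [-1.5, -0.7], [-0.7, -0.7], [-0.5, 1.9], [-3.1, -0.8]]
(1, 0) [ 0.60246278 -0.07668974 -0.2712303   0.02922351] 5.45486802901964
(0, 1) [ 0.60448933 -0.07651673 -0.26870878  0.02924849] 5.922099416255024
drawer front edge top [[-0.13141882  0.07371908  0.072     ]
 [-0.13118476 -0.07300957  0.072     ]]
drawer front scene [[-0.12984778 -0.07343495  0.072     ]
 [-0.12956053  0.07438271  0.072     ]]
paddle top blade  [[-0.00409826 -0.03300983  0.137     ]
 [-0.00061594 -0.07434426  0.137     ]] [[-0.00082952 -0.03752478  0.137     ]
 [-0.00457844 -0.07010668  0.137     ]]
ball [[0.05236197 0.05553866 0.125     ]] [[0.05184193 0.05754072 0.125     ]]
bottle [[ 0.59807783 -0.27437051  0.12      ]] [[ 0.0474636  -0.19214573  0.12      ]]
pot [[ 0.44809936 -0.26914043  0.06      ]] [[-0.09851544 -0.22694533  0.06      ]]
collar [[0.50840481 0.1528759  0.016     ]] [[-0.15248539  0.19592791  0.016     ]]
paddle world [[ 0.58779302 -0.13031671  0.116     ]]
```

```bash
cat >> h.py <<'E'
from plant import monitor
from scipy.spatial.transform import Rotation as Ro
Q=np.array([.6034,-.0765,-.2695])
def go(*targets):
    s=monitor.state();w=s["tool_rot"];R=Ro.from_quat([w[1],w[2],w[3],w[0]])
    G=Ro.from_euler('z',Q[2]);p=s["tool_pos"]
    print("t %.2f"%s["time"],"loc",np.round(G.inv().apply(p-[Q[0],Q[1],0]),4),"F",np.round(G.inv().apply(s["contact_force"]),1),"w %.2f"%s["gripper_width"])
    want=Ro.from_matrix((G.as_matrix())@np.diag([-1,1,-1.]))
    print("rot",np.round((R.inv()*want).as_rotvec(),3))
    for t in targets:
        P=G.apply(t)+[Q[0],Q[1],0];print(t,"->",np.round(100*R.inv().apply(P-p),2))
E
python3 -c "
from h import *
go([-.19,0,.2],[-.17,0,.2],[-.17,0,.045])"
```

```text
t 0.10 loc [-0.5638  0.5363  0.2302] F [0.9 0.6 0.8] w 1.00
rot [-0.002 -0.    -0.061]
[-0.19, 0, 0.2] -> [-40.59 -51.24   3.11]
[-0.17, 0, 0.2] -> [-42.59 -51.12   3.11]
[-0.17, 0, 0.045] -> [-42.59 -51.09  18.61]
```

Call:
{"fn": "play_rows", "kwargs": {"commands": [{"dx":-2.4,"dy":-3.2,"dz":0.2,"rz":-0.061,"claw":1},{"dx":-5,"dy":-6.4,"dz":0.4,"rz":-0.061,"claw":1},{"dx":-7.8,"dy":-10,"dz":0.6,"rz":-0.061,"claw":1},{"dx":-10.6,"dy":-13.4,"dz":0.8,"rz":-0.061,"claw":1},{"dx":-13.4,"dy":-17,"dz":1,"rz":-0.061,"claw":1}]}}

```text
invalid input
```

```bash
python3 -c "
from h import *
go([-.19,0,.2],[-.17,0,.2],[-.17,0,.045])"
```

```text
t 0.10 loc [-0.5638  0.5363  0.2302] F [0.9 0.6 0.8] w 1.00
rot [-0.002 -0.    -0.061]
[-0.19, 0, 0.2] -> [-40.59 -51.24   3.11]
[-0.17, 0, 0.2] -> [-42.59 -51.12   3.11]
[-0.17, 0, 0.045] -> [-42.59 -51.09  18.61]
```

The call was refused, possibly because `rx` and `ry` were missing. I'll send every key.

Call:
{"fn": "play_rows", "kwargs": {"commands": [{"dx":-2.4,"dy":-3.2,"dz":0.2,"rx":0,"ry":0,"rz":-0.061,"claw":1},{"dx":-5,"dy":-6.4,"dz":0.4,"rx":0,"ry":0,"rz":-0.061,"claw":1},{"dx":-7.8,"dy":-10,"dz":0.6,"rx":0,"ry":0,"rz":-0.061,"claw":1},{"dx":-10.6,"dy":-13.4,"dz":0.8,"rx":0,"ry":0,"rz":-0.061,"claw":1},{"dx":-13.4,"dy":-17,"dz":1,"rx":0,"ry":0,"rz":-0.061,"claw":1}]}}

```text
time: 0.6
tool_pos: [0.2743, 0.3846, 0.2198]
tool_rot: [-0.0, 0.134, 0.991, -0.001]
contact_force: [1.7, -0.4, 0.0]
gripper_width: 0.142
```

```bash
python3 -c "
from h import *
go([-.19,0,.2],[-.17,0,.2],[-.17,0,.045])"
```

```text
t 0.60 loc [-0.44    0.3568  0.2198] F [1.7 0.1 0. ] w 0.14
rot [-0.003 -0.     0.001]
[-0.19, 0, 0.2] -> [-24.98 -35.69   2.06]
[-0.17, 0, 0.2] -> [-26.98 -35.69   2.06]
[-0.17, 0, 0.045] -> [-26.99 -35.65  17.56]
```

Call:
{"fn": "play_rows", "kwargs": {"commands": [{"dx":-2.8,"dy":-4,"dz":0.3,"rx":0,"ry":0,"rz":0,"claw":1},{"dx":-5.6,"dy":-8,"dz":0.6,"rx":0,"ry":0,"rz":0,"claw":1},{"dx":-8.4,"dy":-12,"dz":1,"rx":0,"ry":0,"rz":0,"claw":1},{"dx":-11.2,"dy":-16,"dz":1.3,"rx":0,"ry":0,"rz":0,"claw":1},{"dx":-14,"dy":-20,"dz":1.6,"rx":0,"ry":0,"rz":0,"claw":1}]}}

```text
time: 1.1
tool_pos: [0.356, 0.1527, 0.2038]
tool_rot: [-0.0, 0.134, 0.991, -0.001]
contact_force: [1.1, 0.5, -0.8]
gripper_width: -0.003
```

```bash
python3 -c "
from h import *
go([-.19,0,.2],[-.17,0,.2],[-.17,0,.045])"
```

```text
t 1.10 loc [-0.2995  0.155   0.2038] F [ 0.9  0.8 -0.8] w -0.00
rot [-0.002 -0.     0.001]
[-0.19, 0, 0.2] -> [-10.94 -15.51   0.41]
[-0.17, 0, 0.2] -> [-12.94 -15.51   0.41]
[-0.17, 0, 0.045] -> [-12.94 -15.48  15.91]
```

Call:
{"fn": "play_rows", "kwargs": {"commands": [{"dx":-2.7,"dy":-3.9,"dz":0.5,"rx":0,"ry":0,"rz":0,"claw":1},{"dx":-5.5,"dy":-7.8,"dz":1,"rx":0,"ry":0,"rz":0,"claw":1},{"dx":-8.2,"dy":-11.7,"dz":2,"rx":0,"ry":0,"rz":0,"claw":1},{"dx":-11,"dy":-15.5,"dz":4,"rx":0,"ry":0,"rz":0,"claw":1},{"dx":-11.5,"dy":-15.5,"dz":8,"rx":0,"ry":0,"rz":0,"claw":1}]}}

```text
time: 1.6
tool_pos: [0.4292, -0.0324, 0.1269]
tool_rot: [0.004, 0.137, 0.991, -0.002]
contact_force: [0.9, 0.6, -0.1]
gripper_width: -0.001
```

```bash
python3 -c "
from h import *
import cv2
from plant import grab_frame
go([-.175,0,.045],[-.145,0,.045],[-.11,0,.045])
cv2.imwrite('pics/s1.png',grab_frame('scene'))
"
```

```text
t 1.60 loc [-0.1797 -0.0039  0.1269] F [ 0.7  0.8 -0.1] w -0.00
rot [-0.003  0.009 -0.006]
[-0.175, 0, 0.045] -> [-0.4   0.42  8.19]
[-0.145, 0, 0.045] -> [-3.4   0.44  8.22]
[-0.11, 0, 0.045] -> [-6.9   0.46  8.25]
```

View pics/s1.png

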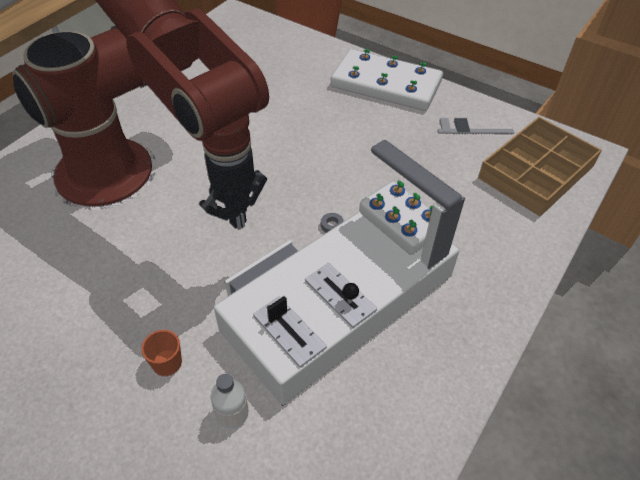

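The gripper is shut at about (238,222), in front of the drawer and clear of everything, and the scene is otherwise unchanged. Next I'll lower it to push height.

Call:
{"fn": "play_rows", "kwargs": {"commands": [{"dx":0,"dy":0.4,"dz":3,"rx":0,"ry":0.009,"rz":-0.006,"claw":1},{"dx":0,"dy":0.4,"dz":6,"rx":0,"ry":0.009,"rz":-0.006,"claw":1},{"dx":0,"dy":0.4,"dz":8,"rx":0,"ry":0.009,"rz":-0.006,"claw":1},{"dx":-0.5,"dy":0.4,"dz":8.2,"rx":0,"ry":0.009,"rz":-0.006,"claw":1},{"dx":-2,"dy":0.4,"dz":8.2,"rx":0,"ry":0.009,"rz":-0.006,"claw":1}]}}

```text
time: 2.15
tool_pos: [0.4418, -0.0304, 0.0345]
tool_rot: [-0.01, 0.133, 0.991, -0.0]
contact_force: [0.9, -0.1, 0.3]
gripper_width: -0.005
```

```bash
python3 -c "
from h import *
go([-.145,0,.045],[-.11,0,.045])"
```

```text
t 2.15 loc [-0.168   0.0014  0.0345] F [0.9 0.1 0.3] w -0.00
rot [-0.003 -0.019  0.002]
[-0.145, 0, 0.045] -> [-2.28 -0.15 -1.1 ]
[-0.11, 0, 0.045] -> [-5.78 -0.15 -1.16]
```

Call:
{"fn": "play_rows", "kwargs": {"commands": [{"dx":0,"dy":0,"dz":-1,"rx":0,"ry":-0.019,"rz":0,"claw":1},{"dx":-1,"dy":0,"dz":-1,"rx":0,"ry":-0.019,"rz":0,"claw":1},{"dx":-2,"dy":0,"dz":-1.1,"rx":0,"ry":-0.019,"rz":0,"claw":1},{"dx":-3,"dy":0,"dz":-1.1,"rx":0,"ry":-0.019,"rz":0,"claw":1},{"dx":-3.6,"dy":0,"dz":-1.1,"rx":0,"ry":-0.019,"rz":0,"claw":1}]}}

```text
time: 2.65
tool_pos: [0.4775, -0.0402, 0.0449]
tool_rot: [-0.001, 0.133, 0.991, -0.001]
contact_force: [-3.8, 0.3, 2.8]
gripper_width: -0.001
```

```bash
python3 -c "
from h import *
go([-.12,0,.045],[-.11,0,.045])"
```

```text
t 2.65 loc [-0.131   0.0015  0.0449] F [-3.7 -0.7  2.8] w -0.00
rot [-0.003 -0.002  0.002]
[-0.12, 0, 0.045] -> [-1.1  -0.15 -0.01]
[-0.11, 0, 0.045] -> [-2.1  -0.15 -0.01]
```

Call:
{"fn": "play_rows", "kwargs": {"commands": [{"dx":-0.5,"dy":0,"dz":0,"rx":0,"ry":0,"rz":0,"claw":1},{"dx":-1,"dy":0,"dz":0,"rx":0,"ry":0,"rz":0,"claw":1},{"dx":-1.4,"dy":0,"dz":0,"rx":0,"ry":0,"rz":0,"claw":1},{"dx":-1.7,"dy":0,"dz":0,"rx":0,"ry":0,"rz":0,"claw":1},{"dx":-1.8,"dy":0,"dz":0,"rx":0,"ry":0,"rz":0,"claw":1}]}}

```text
time: 3.15
tool_pos: [0.4948, -0.045, 0.0447]
tool_rot: [-0.001, 0.133, 0.991, -0.001]
contact_force: [-3.2, 0.3, 2.0]
gripper_width: 0.004
```

```bash
python3 -c "
from h import *
go([-.12,0,.045],[-.11,0,.045])"
```

```text
t 3.15 loc [-0.113   0.0014  0.0447] F [-3.2 -0.6  2. ] w 0.00
rot [-0.003 -0.002  0.002]
[-0.12, 0, 0.045] -> [ 0.7  -0.14 -0.03]
[-0.11, 0, 0.045] -> [-0.3  -0.14 -0.04]
```

Call:
{"fn": "play_rows", "kwargs": {"commands": [{"dx":-0.2,"dy":0,"dz":0,"rx":0,"ry":0,"rz":0,"claw":1},{"dx":-0.3,"dy":0,"dz":0,"rx":0,"ry":0,"rz":0,"claw":1},{"dx":-0.4,"dy":0,"dz":0,"rx":0,"ry":0,"rz":0,"claw":1}]}}

```text
time: 3.45
tool_pos: [0.4959, -0.0453, 0.0445]
tool_rot: [-0.005, 0.133, 0.991, -0.001]
contact_force: [-14.8, 3.4, 14.3]
gripper_width: -0.003
```

The force has jumped from 3 N to 15 N and motion has stopped, so the drawer is on its stop. I'll hold briefly, then back off and rise.

Call:
{"fn": "play_rows", "kwargs": {"commands": [{"dx":-0.2,"dy":0,"dz":0,"rx":0,"ry":0,"rz":0,"claw":1},{"dx":-0.2,"dy":0,"dz":0,"rx":0,"ry":0,"rz":0,"claw":1},{"dx":1,"dy":0,"dz":0,"rx":0,"ry":0,"rz":0,"claw":1},{"dx":4,"dy":0,"dz":-0.2,"rx":0,"ry":0,"rz":0,"claw":1},{"dx":5,"dy":0,"dz":-3,"rx":0,"ry":0,"rz":0,"claw":1}]}}

```text
time: 3.95
tool_pos: [0.443, -0.0307, 0.0708]
tool_rot: [-0.01, 0.133, 0.991, -0.0]
contact_force: [0.2, -0.4, -0.3]
gripper_width: -0.003
```

```bash
python3 -c "
from h import *
import cv2
from plant import grab_frame
for n in('scene','top'):
    cv2.imwrite('pics/%s2.png'%n,grab_frame(n))
go([-.15,-.056,.16],[-.06,-.056,.16],[-.045,-.056,.106])
im=cv2.imread('pics/top2.png')[140:330,270:510];cv2.imwrite('pics/topc2.png',cv2.convertScaleAbs(cv2.resize(im,None,fx=3.3,fy=3.15,interpolation=cv2.INTER_CUBIC),alpha=1.6))
"
```

```text
t 4.05 loc [-0.1603  0.0017  0.0777] F [ 0.6 -0.6  0.8] w 0.00
rot [-0.003 -0.003  0.003]
[-0.15, -0.056, 0.16] -> [-0.99 -5.8  -8.21]
[-0.06, -0.056, 0.16] -> [-9.99 -5.83 -8.24]
[-0.045, -0.056, 0.106] -> [-11.51  -5.82  -2.85]
```

View pics/topc2.png

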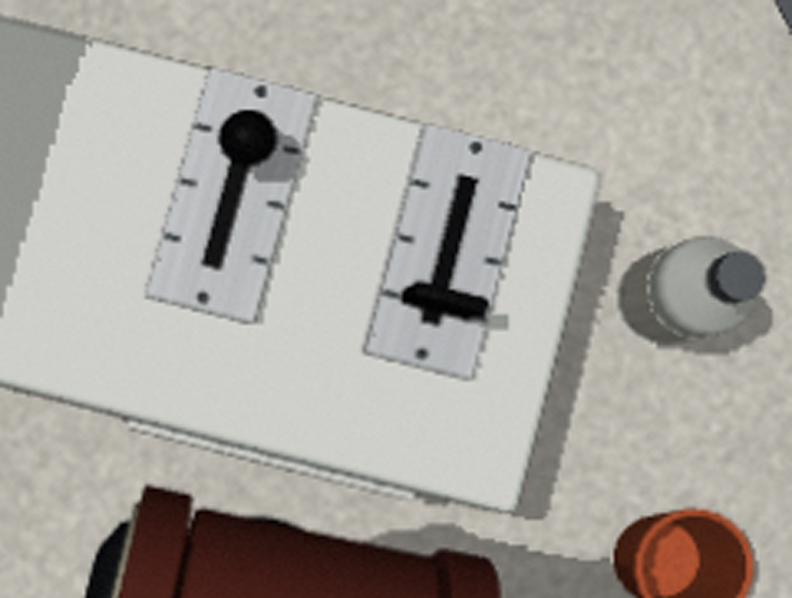

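View pics/scene2.png

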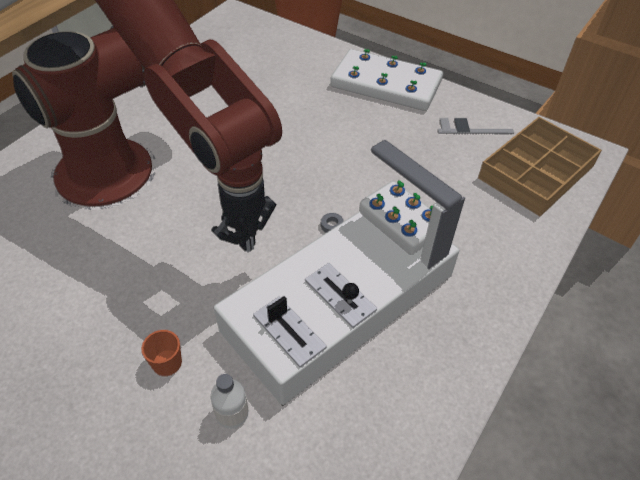

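The drawer is home: only a thin sliver of its front shows at crop (270,460). The paddle, ball, pot and bottle are unmoved. Now I'll rise and move above the housing, behind the paddle.

Call:
{"fn": "play_rows", "kwargs": {"commands": [{"dx":0,"dy":0,"dz":-4,"rx":0,"ry":0,"rz":0,"claw":1},{"dx":0,"dy":-1.5,"dz":-7.5,"rx":0,"ry":0,"rz":0,"claw":1},{"dx":-2,"dy":-4,"dz":-9,"rx":0,"ry":0,"rz":0,"claw":1},{"dx":-5,"dy":-5.8,"dz":-9,"rx":0,"ry":0,"rz":0,"claw":1},{"dx":-8,"dy":-5.8,"dz":-8.5,"rx":0,"ry":0,"rz":0,"claw":1}]}}

```text
time: 4.55
tool_pos: [0.5137, -0.1116, 0.1646]
tool_rot: [0.001, 0.134, 0.991, -0.002]
contact_force: [0.4, 0.2, 0.3]
gripper_width: -0.001
```

```bash
python3 -c "
from h import *
go([-.055,-.056,.108],[-.03,-.056,.108])"
```

```text
t 4.55 loc [-0.0771 -0.0577  0.1646] F [0.4 0.3 0.3] w -0.00
rot [-0.004  0.003  0.001]
[-0.055, -0.056, 0.108] -> [-2.19  0.19  5.67]
[-0.03, -0.056, 0.108] -> [-4.69  0.19  5.67]
```

Call:
{"fn": "play_rows", "kwargs": {"commands": [{"dx":-1,"dy":0.2,"dz":1.5,"rx":0,"ry":0,"rz":0,"claw":1},{"dx":-2,"dy":0.2,"dz":3,"rx":0,"ry":0,"rz":0,"claw":1},{"dx":-2.2,"dy":0.2,"dz":4.5,"rx":0,"ry":0,"rz":0,"claw":1},{"dx":-2.2,"dy":0.2,"dz":5.3,"rx":0,"ry":0,"rz":0,"claw":1},{"dx":-2.2,"dy":0.2,"dz":5.5,"rx":0,"ry":0,"rz":0,"claw":1}]}}

```text
time: 5.05
tool_pos: [0.5343, -0.1153, 0.1077]
tool_rot: [-0.0, 0.134, 0.991, -0.002]
contact_force: [0.1, -0.2, 0.2]
gripper_width: -0.003
```

```bash
python3 -c "
from h import *
import cv2
from plant import grab_frame
go([-.03,-.056,.108],[.03,-.056,.108],[.048,-.056,.108])
cv2.imwrite('pics/s3.png',cv2.resize(grab_frame('scene')[200:400,180:400],None,fx=3.4,fy=3))
"
```

```text
t 5.05 loc [-0.0562 -0.0558  0.1077] F [ 0.2 -0.2  0.2] w -0.00
rot [-0.004  0.     0.001]
[-0.03, -0.056, 0.108] -> [-2.62 -0.03 -0.02]
[0.03, -0.056, 0.108] -> [-8.62 -0.03 -0.02]
[0.048, -0.056, 0.108] -> [-10.42  -0.03  -0.02]
```

View pics/s3.png

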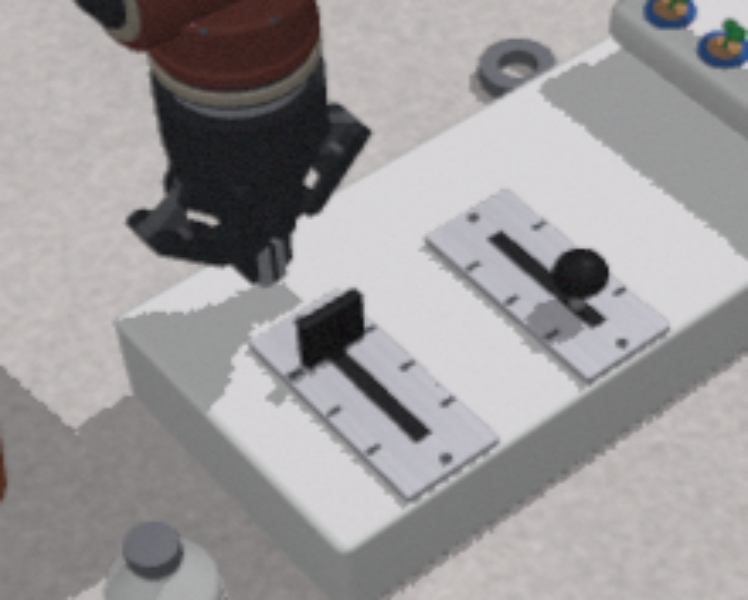

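The fingers at (270,270) sit in line behind the paddle at (330,330), and the ball is well to the side. I'll approach it slightly away from the ball side.

Call:
{"fn": "play_rows", "kwargs": {"commands": [{"dx":-1,"dy":-0.4,"dz":0,"rx":0,"ry":0,"rz":0,"claw":1},{"dx":-2,"dy":-0.5,"dz":0,"rx":0,"ry":0,"rz":0,"claw":1},{"dx":-2.8,"dy":-0.5,"dz":0,"rx":0,"ry":0,"rz":0,"claw":1},{"dx":-3.6,"dy":-0.5,"dz":0,"rx":0,"ry":0,"rz":0,"claw":1},{"dx":-4.4,"dy":-0.5,"dz":0,"rx":0,"ry":0,"rz":0,"claw":1}]}}

```text
time: 5.6
tool_pos: [0.5747, -0.1317, 0.1089]
tool_rot: [-0.003, 0.134, 0.991, -0.002]
contact_force: [-9.4, 0.1, 6.1]
gripper_width: 0.003
```

```bash
python3 -c "
from h import *
go([.013,-.061,.108],[.04,-.061,.108])"
```

```text
t 5.60 loc [-0.013  -0.0609  0.1089] F [-9.1 -2.4  6.1] w 0.00
rot [-0.004 -0.005  0.001]
[0.013, -0.061, 0.108] -> [-2.6  -0.01  0.08]
[0.04, -0.061, 0.108] -> [-5.3  -0.01  0.07]
```

Call:
{"fn": "play_rows", "kwargs": {"commands": [{"dx":-0.6,"dy":0,"dz":0,"rx":0,"ry":0,"rz":0,"claw":1},{"dx":-1.2,"dy":0,"dz":0,"rx":0,"ry":0,"rz":0,"claw":1},{"dx":-1.8,"dy":0,"dz":0,"rx":0,"ry":0,"rz":0,"claw":1},{"dx":-2.4,"dy":0,"dz":0,"rx":0,"ry":0,"rz":0,"claw":1},{"dx":-3,"dy":0,"dz":0,"rx":0,"ry":0,"rz":0,"claw":1}]}}

```text
time: 6.1
tool_pos: [0.6026, -0.1394, 0.1088]
tool_rot: [-0.005, 0.134, 0.991, -0.001]
contact_force: [-15.9, 4.6, 10.2]
gripper_width: 0.002
```

```bash
python3 -c "
from h import *
go([.03,-.061,.108],[.04,-.061,.108])"
```

```text
t 6.10 loc [ 0.016  -0.0609  0.1088] F [-16.5   0.2  10.2] w 0.00
rot [-0.004 -0.01   0.001]
[0.03, -0.061, 0.108] -> [-1.4  -0.01  0.06]
[0.04, -0.061, 0.108] -> [-2.4  -0.01  0.05]
```

Call:
{"fn": "play_rows", "kwargs": {"commands": [{"dx":-0.6,"dy":0,"dz":0,"rx":0,"ry":0,"rz":0,"claw":1},{"dx":-1.2,"dy":0,"dz":0,"rx":0,"ry":0,"rz":0,"claw":1},{"dx":-1.7,"dy":0,"dz":0,"rx":0,"ry":0,"rz":0,"claw":1},{"dx":-2.2,"dy":0,"dz":0,"rx":0,"ry":0,"rz":0,"claw":1},{"dx":-2.4,"dy":0,"dz":0,"rx":0,"ry":0,"rz":0,"claw":1}]}}

```text
time: 6.6
tool_pos: [0.6267, -0.1461, 0.1087]
tool_rot: [-0.005, 0.134, 0.991, -0.002]
contact_force: [0.1, 0.1, 0.9]
gripper_width: -0.005
```

```bash
python3 -c "
from h import *
import cv2
from plant import grab_frame
go([-.02,-.061,.108],[.042,-.061,.108])
cv2.imwrite('pics/s4.png',cv2.resize(grab_frame('scene')[200:400,180:400],None,fx=3.4,fy=3))
"
```

```text
t 6.60 loc [ 0.041  -0.0609  0.1087] F [0.1 0.1 0.9] w -0.00
rot [-0.004 -0.009  0.001]
[-0.02, -0.061, 0.108] -> [ 6.1  -0.01  0.12]
[0.042, -0.061, 0.108] -> [-0.1  -0.01  0.07]
```

View pics/s4.png

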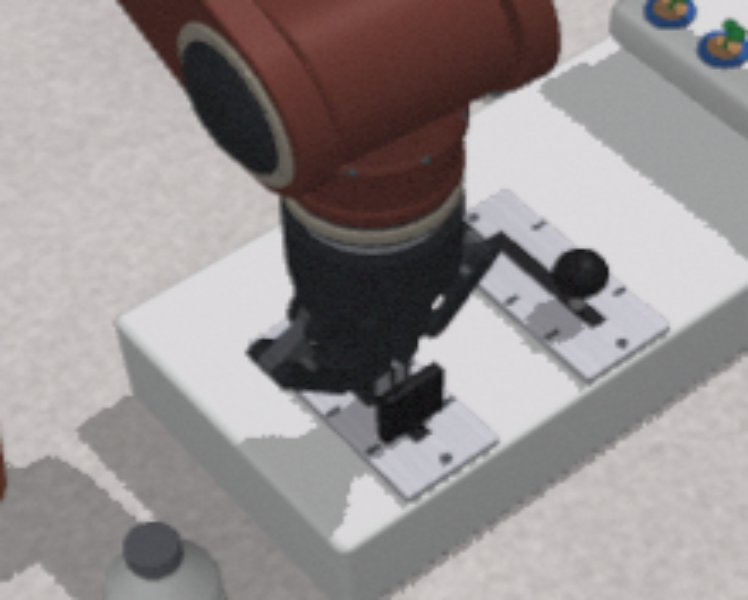

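The force has dropped to zero and the paddle at (410,400) has snapped to the far end. The ball is still at (580,272). I'll back straight off, then rise and retreat.

Call:
{"fn": "play_rows", "kwargs": {"commands": [{"dx":1.5,"dy":0,"dz":0,"rx":0,"ry":0,"rz":0,"claw":1},{"dx":4,"dy":0,"dz":-0.5,"rx":0,"ry":0,"rz":0,"claw":1},{"dx":7,"dy":0,"dz":-2,"rx":0,"ry":0,"rz":0,"claw":1},{"dx":10,"dy":0,"dz":-5,"rx":0,"ry":0,"rz":0,"claw":1},{"dx":13,"dy":0,"dz":-8,"rx":0,"ry":0,"rz":0,"claw":1}]}}

```text
time: 7.15
tool_pos: [0.5007, -0.1109, 0.1899]
tool_rot: [-0.005, 0.134, 0.991, -0.001]
contact_force: [0.8, -0.0, 1.0]
gripper_width: 0.0
```

Call:
{"fn": "play_rows", "kwargs": {"commands": [{"dx":3,"dy":0,"dz":-2,"rx":0,"ry":0,"rz":0,"claw":1},{"dx":6,"dy":0,"dz":-3,"rx":0,"ry":0,"rz":0,"claw":1},{"dx":8,"dy":0,"dz":-3,"rx":0,"ry":0,"rz":0,"claw":1},{"dx":8,"dy":0,"dz":-3,"rx":0,"ry":0,"rz":0,"claw":1},{"dx":8,"dy":0,"dz":-3,"rx":0,"ry":0,"rz":0,"claw":1}]}}

```text
time: 7.65
tool_pos: [0.4242, -0.0898, 0.2209]
tool_rot: [-0.004, 0.134, 0.991, -0.002]
contact_force: [0.5, -0.4, 0.0]
gripper_width: -0.003
```

```bash
python3 -c "
from h import *
import cv2
from plant import grab_frame
go()
a=grab_frame('scene');b=grab_frame('top')
cv2.imwrite('pics/s5.png',a)
cv2.imwrite('pics/t5.png',cv2.convertScaleAbs(cv2.resize(b[140:330,270:510],None,fx=3.3,fy=3.15,interpolation=cv2.INTER_CUBIC),alpha=1.6))
"
```

```text
t 7.65 loc [-0.1692 -0.0605  0.2209] F [ 0.6 -0.3  0. ] w -0.00
rot [-0.004 -0.008  0.001]
```

View pics/s5.png

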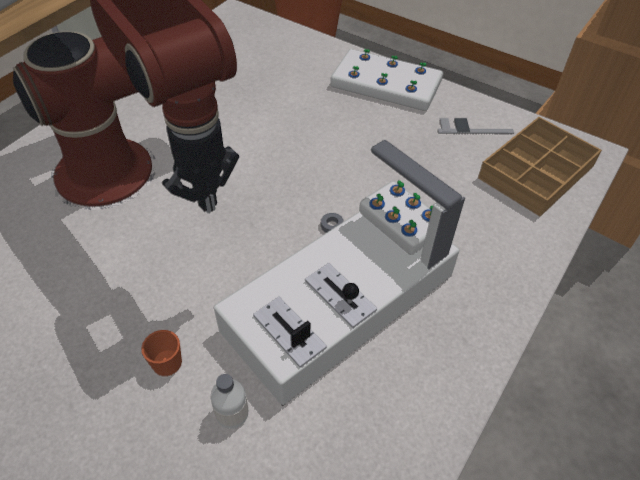

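View pics/t5.png

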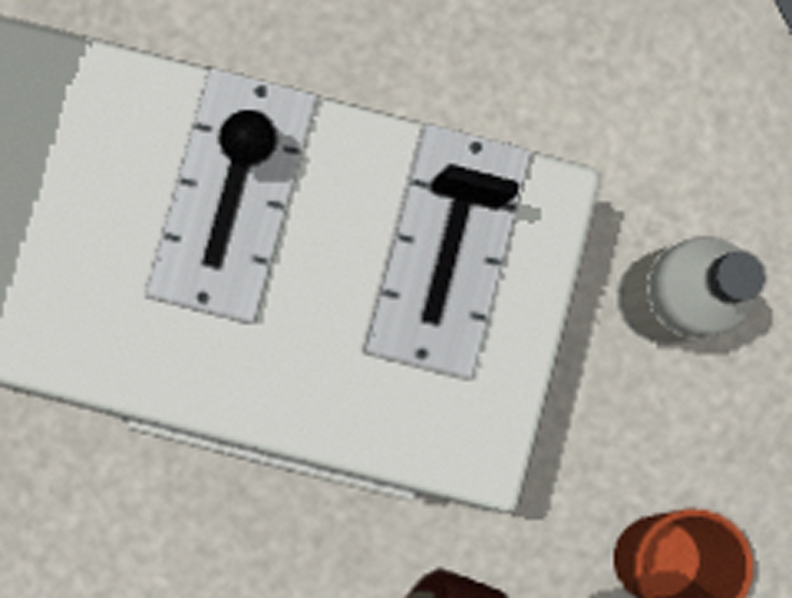

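The paddle is at its far stop, crop (475,187), level with the far ticks. The drawer is home, the ball is still at (248,138), and the bottle, pot and collar haven't moved. The arm is clear, so I'm handing in.

```bash
python3 -c "
from plant import ticket
print(ticket.job_done())"
```

```text
the job is handed in; nothing more can be done
None
```

I pushed the drawer home, then pushed the paddle lever past its middle click to its far stop, and handed the job in at about 7.7 s. I used only the outside of the shut fingers.

- **Drawer:** it started about 30 mm open. I pushed until it stopped and the force rose from about 3 N to 15 N. The last top picture still shows only a thin sliver of its front.
- **Paddle lever:** I read about 17 N along the push at the last check before it snapped over, and the force fell to zero once it had. The last pictures show it level with the far ticks.
- **Ball lever, bottle, pot and collar:** all are at the same places in the final pictures as at the start. I judged this by eye and did not measure it.
- **Robot:** clear of everything, with the force reading at the noise level.

One early move call was refused for missing keys, and nothing moved. On the way down to the drawer, the tool went about 10 mm lower than commanded; I corrected this before touching it. No check failed or disagreed.

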